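Mount a rock specimen on the rotary table and set it to 40 degrees

ROBOT

A 6-joint arm with a two-finger parallel gripper is mounted at the origin on a cart in front of the work surface, level with it; the furniture and walls round the work are solid. World frame = base frame: x ahead of the robot, y to its left, z up, the work surface at z = 0. Lengths are in m, angles in rad, forces in N, time in s.
With the tool pointing down it reaches from about 0.35 to 0.775 m from the base axis. Payload 5.5 kg.
Tool frame: the origin (TCP) lies on the centre line of the jaws, within the pads' length; the fingertips stand 25 mm ahead of it and the grasp point (between the pads) lies 6 mm ahead of it (arm.tcp_to_tips is the distance from the TCP to the fingertips, in m); z points along the fingers, y is the line along which they close (so a half turn about z gives the same grasp; the last joint's range is limited). The gripper opens to 85 mm and grips with 20 to 120 N. Pads are 22 mm wide; open, the fingers measure 114 mm over their backs; the gripper's body (76 mm by 85 mm) begins 54 mm behind the grasp point. The pads swing forward as they close: fully open they stand 13 mm farther back than shut.
Start: joints at [-1.487, 0.313, 0.046, 1.304, 0, 1.431], TCP at [0.128, -0.561, 0.256] pointing down, gripper open.
Joint ranges: [-2.76, 2.76], [-0.86, 1.69], [-1.03, 1.26], [-2.2, 2.34], [-1.47, 1.5], [-3.14, 3.14]. Speed limits (rad/s): [2.57, 2.57, 3.14, 3.14, 3.14, 3.14].

INTERFACE

Orientations are given as a 3x3 rotation matrix whose columns are the frame's x, y, z axes.
In Python, from cell import arm gives the robot as it stands. Calls block until the motion is done:
- arm.goto(position, orientation): joint-space move of the TCP to a pose.
- arm.servo_line(position, frame=None, feed=0.15): straight line of the TCP; frame=None keeps the orientation; feed is the mean speed in m/s.
- arm.movej(angles): joint-space move.
- arm.grip(opening, newtons=None): opening from 0.0 (shut) to 1.0 (fully open); newtons is the grip in N (None keeps the last); returns when the fingers have stopped.
- arm.sleep(seconds).
- arm.ik(position, orientation): joint angles nearest the present ones, or None.
- arm.get_state(): the state.
- arm.snapshot(name): name is "side" or "top"; returns a dict with "pixels" (384x512x3 uint8, red, green, blue), "depth" (384x512 float32, m along the optical axis (not along the pixel's ray), 0 where there is no reading), "fx", "fy", "cx", "cy" (pixels), "k1" (the pictures are not rectified: a ray, as slopes to the right and down, at radius r is drawn at 1 + k1 r^2 times it, then the intrinsics apply), "R" (3x3) and "t" (3): a world point X has camera coordinates R X + t. Camera axes: x right, y down, z forward; pixel columns grow to the right and rows downward; lengths in m; the calibration is good to about 2 mm. A picture is of the moment at which its call begins.
A pose or a line that the arm cannot do raises arm.Unreachable and nothing moves.
- arm.sign_off(): hands the job in; it is judged then, once.
Trained networks look in a picture, given as the dict that the camera call returned (one of the last four; its "shot" number tells which), for a name from the list of things; names that differ only in an ending like _2 or _b are one class to them, and where a whole thing is asked for, a point or a joint stands for the part that bears it (a point fixed in the world has none). Each returns a list of dicts, best first, with "conf" (0 to 1); they miss things now and then, are a little off and sometimes report something else, mostly with a low value. They report only what shows in the picture. A call takes as long as a camera call.
- arm.boxes_of(picture, label): "box" ([left, top, right, bottom] in pixels, round what is visible of it).
- arm.landmark_of(picture, label): "at" ([column, row] in pixels: a listed point, or the origin of a listed thing).
The state is a dict: "time": time; "joint_positions": joint angles; "qvel": joint speeds; "joint_efforts": joint torques, N m; "ee_pos": TCP position; "tcp_rot": TCP orientation; "ft_force": force on the tool from outside, world axes, zero at the start; "moment": the same for the moment, N m; "opening": opening from 0.0 (shut) to 1.0 (fully open); "grasp_force": force on a finger pad.
Only numpy, scipy, OpenCV 4.12 (cv2) and the standard library are available. Lean on these libraries where they do the work, as an engineer would, in place of code of your own. Each camera call takes 0.05 s, during which the arm holds its last target. There are 200 camera calls.

TASK

Lay the rock specimen with its carrier plate flat on the rotary table, without dropping it, and slide it fully home into the corner of the two low rails, long side against the long rail. Then swing the retaining clip over the plate up to its stop, and last of all turn the table by its post until the scale reads 40 degrees (the fourth ten-degree line after the wide zero bar) at the index line, to within 3 degrees, with the plate still home. Leave the dish, the loose dark grey rock beside the table and the black case where they are.

Things in the scene. Friction and masses are not known exactly. Their poses are not given: they have to be found in the camera images.
- specimen: Grey sawn rock slab (56 x 36 x 25 mm) cemented on the middle of an aluminium carrier plate (96 x 64 x 5 mm): 30 mm high in all, about 0.22 kg, loose on the desk. Origin: centre of the plate's underside. x along the 96 mm (slab 56 mm) side, y along the 64 mm (slab 36 mm) side, z up. Either way round (half turn) fits the corner.
- table_base: Fixed round grey base of the rotary table, 236 mm across. Origin: centre of its underside, on the rotation axis. The index, a thin black line on a small white block, stands just outside the rotor's rim at its -x side (towards the robot), 107 mm from the axis.
- seat (a point): Point on the rotation axis, on the top face of the round aluminium rotor (201 mm across, face 45 mm above the desk). Axes turn with the rotor, z up. When the specimen is fully home its origin is here and its x is parallel to this x (either way round). It goes home towards +x and +y; the -x and -y sides are open.
- rail_corner (a point): Point on the rotor face where the inner faces of the two dark steel rails (6 mm high, 8 mm wide) would meet: x = +48, y = +32 mm in seat's axes; axes as seat. The long rail (86 mm) runs along x with its inner face at y = +32; the short one (50 mm) runs along y with its inner face at x = +48.
- rotor (a joint): Scale reading in rad at the index line; grows as the rotor turns counter-clockwise seen from above. 40 degrees is 0.698. Starts between 1.3 and 2.0, range -0.1 to 2.2. Stays where left; stiff, about 0.25 N m (3 N at the post).
- zero_bar (a point): Zero mark at the rim of the rotor, a wide black bar 19 mm long. From it thin black scale lines run clockwise (seen from above) to 120 degrees: short each 5 degrees, longer each 10, longest at 30, 60, 90, 120. At rotor angle 0 it stands at the index line.
- post_top (a point): Centre of the top of the upright steel post on the rotor by which it is turned: 14 mm across, top 55 mm above the rotor face (lowest 4 mm: a 20 mm collar), 81 mm from the axis, at x = +55, y = -60 mm in seat's axes. Rigid with the rotor.
- clip (a joint): Angle in rad of the retaining clip on the rotor, growing counter-clockwise from above. 0 or less: open (0: arm along seat -y, beside the plate). 1.571 (stop): closed, arm along seat +x, over the plate's edge, 2 mm above it, clear of the slab. Starts at -0.3 to 0; under 1 N at its pin moves it, it stays where left; pushed hard at its stop it turns the rotor.
- clip_pivot (a point): Point on the rotor face under the clip's pivot, x = -72, y = 0 mm in seat's axes. The clip is a flat dark steel arm, 10 mm wide, reaching 38 mm from the pivot, 7 to 11 mm above the rotor face; the pivot screw reaches 13 mm.
- clip_pin (a point): Centre of the top of the thin upright pin (10 mm across, top 55 mm above the rotor face) on the clip arm, 30 mm from the pivot; the clip is pushed by it. Moves with the clip.
- petri_dish: Bystander: clear round dish, 63 mm across, 13 mm high; origin at the centre of its underside.
- rock_c: Bystander: loose dark grey rough rock, 48 x 62 x 34 mm, no plate under it; origin at the centre of its underside.
- black_case: Bystander: flat black case, 74 x 111 x 30 mm; origin at the centre of its underside.

How it is judged:
On the way, in this order (a step that is already met when the one before it is completed fails the run):
1. the specimen lies on the rotor, home against both rails (within 3 mm), let go of (x of specimen in the frame of seat between -0.003 and 0.003 m and y of specimen in the frame of seat between -0.003 and 0.003 m and z of specimen in the frame of seat between -0.003 and 0.003 m and angle between the x axis of specimen and the x axis of seat, either way round below 0.06 rad and contact force between the fingers and specimen below 0.05 N), for 0.2 s.
2. the clip is swung over the plate (beyond 1.45 rad), the specimen still home (value of joint clip above 1.45 rad and x of specimen in the frame of seat between -0.003 and 0.003 m and y of specimen in the frame of seat between -0.003 and 0.003 m and z of specimen in the frame of seat between -0.003 and 0.003 m and angle between the x axis of specimen and the x axis of seat, either way round below 0.06 rad), for 0.2 s.
3. the scale reads 40 degrees within 3 and the rotor stands still (value of joint rotor between 0.6457 and 0.7505 rad and velocity of joint rotor between -0.02 and 0.02 rad/s), for 0.2 s.
At the end, for the whole second after the job is handed in: The specimen lies flat on the rotor, released and at rest, home in the corner (origin within 3 mm of seat along each axis, long side parallel to the long rail within 0.06 rad); the clip is closed (beyond 1.45 rad); the rotor stands still at 40 degrees within 3 degrees (0.646 to 0.750 rad) (all of step 2 and all of step 3 and contact force between the fingers and specimen below 0.05 N and linear speed of specimen below 0.02 m/s); the robot touches nothing.
It fails at once if the specimen is dropped (out of the fingers more than 20 mm above the rotor face) (height (world z) of specimen above 0.065 m and contact force between the fingers and specimen below 0.01 N).
It fails at once if the specimen is tipped over (more than 0.7 rad) (angle between specimen's own z axis and vertical above 0.7 rad).
It fails at once if the bystander petri_dish is moved by more than 30 mm (distance of petri_dish from where it was at the start of the episode above 0.03 m).
It fails at once if the bystander rock_c is moved by more than 30 mm (distance of rock_c from where it was at the start of the episode above 0.03 m).
It fails at once if the bystander black_case is moved by more than 30 mm (distance of black_case from where it was at the start of the episode above 0.03 m).
It also fails if it takes over 67 s, if anything falls off the work surface, if the arm or the gripper's body presses on something with over 40 N, if the wrist force passes 120 N, or if a joint passes its speed limit or range.

## Working session

There is one attempt and no reset: what is moved stays moved. The work goes in short steps, each a Python script; the robot and the scene stay as the last script left them, time stands still between calls to the robot, and variables do not carry over. Pictures are saved under pics/ and viewed, at most 14 in all, crops included, and the job is handed in when it is done.

```bash
ls; mkdir -p pics
cat > h.py <<'E'
import numpy as np, cv2
from cell import arm
def undist(s,uv):
    d=np.array([(uv[0]-s["cx"])/s["fx"],(uv[1]-s["cy"])/s["fy"]]);u=d.copy()
    for _ in range(20): u=d/(1+s["k1"]*(u@u))
    return u
def ray(s,uv):
    R=np.array(s["R"]);t=np.array(s["t"]);u=undist(s,uv)
    return -R.T@t, R.T@np.array([u[0],u[1],1.])
def atz(s,uv,z):
    o,d=ray(s,uv); return o+d*(z-o[2])/d[2]
def atdepth(s,uv):
    o,d=ray(s,uv); return o+d*s["depth"][int(round(uv[1])),int(round(uv[0]))]
def tri(s1,p1,s2,p2):
    A=np.zeros((3,3));b=np.zeros(3);L=[]
    for s,p in((s1,p1),(s2,p2)):
        o,d=ray(s,p);d=d/np.linalg.norm(d);P=np.eye(3)-np.outer(d,d);A+=P;b+=P@o;L.append((o,P))
    X=np.linalg.solve(A,b); return X,sum(np.linalg.norm(P@(X-o)) for o,P in L)
def proj(s,X):
    c=np.array(s["R"])@np.asarray(X)+np.array(s["t"]);u=c[:2]/c[2];u=u*(1+s["k1"]*(u@u))
    return np.array([u[0]*s["fx"]+s["cx"],u[1]*s["fy"]+s["cy"]])
def down(a):  # tool y (closing) at angle a in world xy, z down
    y=np.array([np.cos(a),np.sin(a),0]);z=np.array([0,0,-1.]);return np.column_stack([np.cross(y,z),y,z])
def save(s,n): cv2.imwrite("pics/"+n+".png",s["pixels"][:,:,::-1])
E
python3 - <<'E'
from h import *
import pickle
np.set_printoptions(precision=4,suppress=True)
a=arm.snapshot("top");b=arm.snapshot("side")
pickle.dump((a,b),open("s0.pkl","wb"))
cv2.imwrite("pics/a.png",cv2.resize(np.vstack([a["pixels"],b["pixels"]])[:,:,::-1],(400,600)))
save(a,"top0");save(b,"side0")
for n in["specimen","table_base","seat","rail_corner","zero_bar","post_top","clip_pivot","clip_pin","petri_dish","rock_c","black_case"]:
    p=arm.landmark_of(a,n);q=arm.landmark_of(b,n)
    print(n,[(np.round(x["at"],1),round(x["conf"],2),atdepth(a,x["at"])) for x in p[:2]],'| side',[(np.round(x["at"],1),round(x["conf"],2),atdepth(b,x["at"])) for x in q[:2]], tri(a,p[0]["at"],b,q[0]["at"]) if p and q else '')
print(arm.get_state(), arm.tcp_to_tips, -a["R"].T@a["t"],-b["R"].T@b["t"])
E
```

```text
cell.py
pics
specimen [(array([355.9, 227.7]), 0.71, array([ 0.464 , -0.2989,  0.0284]))] | side [] 
table_base [(array([229.5, 207.3]), 0.75, array([0.5333, 0.142 , 0.0393]))] | side [(array([261.3, 197.2]), 0.59, array([0.5431, 0.08  , 0.0533]))] (array([0.5387, 0.1447, 0.0138]), np.float64(0.006300265929335984))
seat [(array([224.4, 199.3]), 0.62, array([0.5612, 0.1601, 0.0413]))] | side [(array([263.2, 187.9]), 0.68, array([0.548 , 0.1493, 0.0446]))] (array([0.5546, 0.1597, 0.0397]), np.float64(0.013490040816378925))
rail_corner [(array([208.8, 213.2]), 0.55, array([0.5121, 0.2138, 0.0434]))] | side [(array([262.2, 198.6]), 0.69, array([0.5455, 0.0869, 0.0444])), (array([253.9, 177.7]), 0.62, array([0.5176, 0.2185, 0.0434]))] (array([ 0.5308,  0.2271, -0.0426]), np.float64(0.024817143011964526))
zero_bar [(array([249.6, 204.5]), 0.96, array([0.5426, 0.0714, 0.0469]))] | side [(array([261.2, 202.1]), 0.97, array([0.5428, 0.0666, 0.0451]))] (array([0.5428, 0.0716, 0.042 ]), np.float64(0.00033868181009080067))
post_top [(array([167.4, 171. ]), 0.75, array([0.6639, 0.3674, 0.0297])),
[... 1339 characters left out ...]
0.3222, 0.0292]))] (array([0.6772, 0.3756, 0.002 ]), np.float64(0.009218570334136172))
{'time': 1.2, 'joint_positions': array([-1.4866,  0.3132,  0.0461,  1.3036,  0.0001,  1.4312]), 'qvel': array([0.0008, 0.0006, 0.0007, 0.0008, 0.0001, 0.0001]), 'joint_efforts': array([ -0.001 , -48.0475,  29.8815,   0.0004,  -0.0001,   0.    ]), 'ee_pos': array([ 0.1276, -0.5607,  0.2563]), 'tcp_rot': array([[ 0.9751,  0.2219,  0.0001],
       [ 0.2219, -0.9751, -0.    ],
       [ 0.    ,  0.    , -1.    ]]), 'ft_force': array([-0.7383, -0.0677, -0.4616]), 'moment': array([ 0.0431,  0.0011, -0.0276]), 'grasp_force': 0.0, 'opening': 0.9978535862845733} 0.025 [0.409  0.0123 1.4513] [ 0.5599 -0.7829  0.5749]
```

View pics/top0.png

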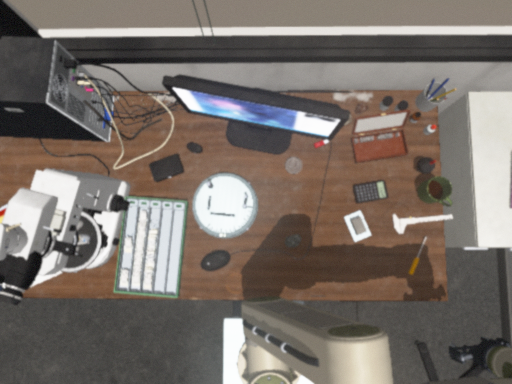

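View pics/side0.png

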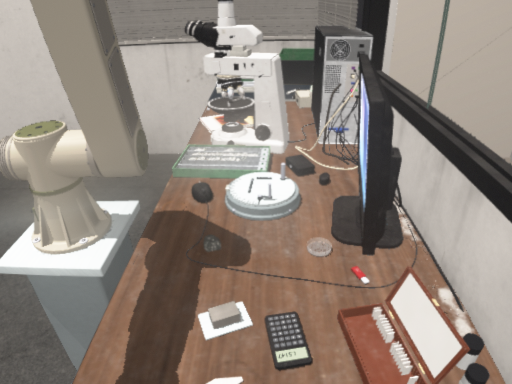

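Run:
```python
import cv2,numpy as np
a=cv2.imread("pics/top0.png");b=cv2.imread("pics/side0.png")
f=lambda i,x,y,w,h,k:cv2.resize(i[y:y+h,x:x+w],(w*k,h*k),interpolation=cv2.INTER_CUBIC)
A=f(a,188,166,75,75,5);B=f(b,215,155,95,75,4);C=f(a,330,200,50,50,6);D=f(b,180,290,90,60,4)
cv=np.zeros((600,800,3),np.uint8)
for i,(x,y) in((A,(0,0)),(B,(400,0)),(cv2.resize(C,(220,220)),(0,378)),(cv2.resize(D,(330,220)),(400,378))): cv[y:y+i.shape[0],x:x+i.shape[1]]=i
cv2.imwrite("pics/c1.png",cv)
```

```text
(no output)
```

View pics/c1.png

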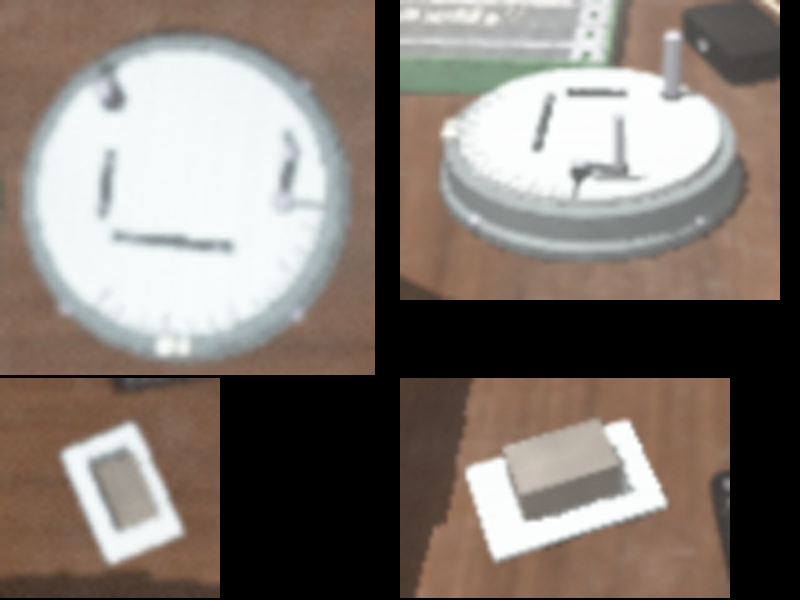

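```bash
cat > meas.py <<'E'
from h import *
from scipy.optimize import minimize
def rect(s,c,z,half=.13,k=2000):  # world plane patch; row->x descending, col->y descending
    n=int(2*half*k);g=(np.arange(n)+.5)/k-half
    X=np.stack([np.repeat((c[0]-g)[:,None],n,1),np.repeat((c[1]-g)[None],n,0),np.full((n,n),z)],-1)
    C=X@np.array(s["R"]).T+np.array(s["t"]);u=C[...,:2]/C[...,2:];u=u*(1+s["k1"]*(u**2).sum(-1,keepdims=True))
    return cv2.remap(s["pixels"],(u[...,0]*s["fx"]+s["cx"]).astype(np.float32),(u[...,1]*s["fy"]+s["cy"]).astype(np.float32),cv2.INTER_CUBIC)
def grays(s,P):
    uv=np.array([proj(s,p) for p in P],np.float32)
    return cv2.remap(s["pixels"].astype(np.float32).mean(2),uv[:,0:1],uv[:,1:2],cv2.INTER_CUBIC)[:,0]
def model(p,rails=True):
    c,s=np.cos(p[2]),np.sin(p[2]);L=[];
    f=lambda x,y,z:L.append([p[0]+c*x-s*y,p[1]+s*x+c*y,z])
    if rails:
        for x in np.linspace(-.03,.038,30): f(x,.036,.051)
        for y in np.linspace(-.012,.022,20): f(.052,y,.051)
    for r in np.linspace(.083,.098,12): f(-r,0,.045)
    return np.array(L)
def fit(sl,p0):
    cost=lambda p:sum(grays(s,model(p)).mean() for s in sl)
    best=min((minimize(cost,np.array(p0)+[0,0,d],method="Nelder-Mead",options=dict(initial_simplex=np.array(p0)+[0,0,d]+np.vstack([np.zeros(3),np.diag([.006,.006,.06])]),xatol=1e-5,fatol=1e-3)) for d in(-.06,0,.06)),key=lambda r:r.fun)
    return best.x,best.fun
def plate(s,c,z):
    im=rect(s,c,z,.08);g=im.min(2);m=(g>170).astype(np.uint8)
    cs=max(cv2.findContours(m,cv2.RETR_EXTERNAL,cv2.CHAIN_APPROX_NONE)[0],key=cv2.contourArea)
    r=cv2.minAreaRect(cs);b=cv2.boxPoints(r);w=np.array([c[0]+.08,c[1]+.08])-np.stack([b[:,1],b[:,0]],1)/2000
    e=w[1]-w[0];f=w[2]-w[1]; L=e if np.hypot(*e)>np.hypot(*f) else f
    return w.mean(0),np.arctan2(L[1],L[0])%np.pi,sorted([np.hypot(*e),np.hypot(*f)])
def rotor(s,c):
    im=rect(s,c,.045);m=(im.min(2)>195).astype(np.uint8);m=cv2.morphologyEx(m,cv2.MORPH_CLOSE,np.ones((9,9)))
    cs=max(cv2.findContours(m,cv2.RETR_EXTERNAL,cv2.CHAIN_APPROX_NONE)[0],key=cv2.contourArea)
    (x,y),(w,h),_=cv2.fitEllipse(cs);return c[0]+.13-y/2000,c[1]+.13-x/2000,w/2000,h/2000
E
python3 - <<'E'
from meas import *
import pickle
np.set_printoptions(precision=4,suppress=True)
a,b=pickle.load(open("s0.pkl","rb"))
c=[.553,.158]
for s in(a,b):
    print("rotor",rotor(s,c),"fit",fit([s],[*c,1.5]));print("plate",plate(s,[.463,-.297],.005))
p,_=fit([a,b],[*c,1.5]);print("both",p)
out=[]
for s in(a,b):
    im=np.ascontiguousarray(rect(s,c,.051,.13,1500)[:,:,::-1])
    for q in model(p)[:,:2]:
        cv2.circle(im,(int((c[1]+.13-q[1])*1500),int((c[0]+.13-q[0])*1500)),1,(0,0,255),-1)
    out.append(im)
cv2.imwrite("pics/r1.png",np.hstack(out))
# monitor/obstacle cloud: region of interest
v,u=np.mgrid[0:384:3,0:512:3]
P=np.array([atdepth(s,(x,y)) for s in(a,b) for x,y in zip(u.ravel(),v.ravel()) if s["depth"][y,x]>0])
for y0 in np.arange(-.4,.5,.1):
    for z0 in (.02,.1,.2,.3,.4):
        q=P[(abs(P[:,1]-y0)<.05)&(P[:,2]>z0)&(P[:,2]<z0+.1)&(P[:,0]>.25)&(P[:,0]<1)]
        if len(q): print(f"y{y0:.1f} z{z0} minx {q[:,0].min():.3f}",end="; ")
print(arm.get_state()["time"])
E
```

```text
rotor (0.5417074432373048, 0.16129146575927739, 0.1972599334716797, 0.205995361328125) fit (array([0.545 , 0.1614, 1.4702]), np.float64(167.4069366455078))
plate (array([ 0.4725, -0.3085]), np.float64(0.3861007385425399), [np.float64(0.06717417298097145), np.float64(0.09880679734613532)])
rotor (0.5410841522216797, 0.1544985961914063, 0.20327247619628908, 0.2053124542236328) fit (array([0.545 , 0.1506, 1.4568]), np.float64(147.68270874023438))
plate (array([ 0.4711, -0.3104]), np.float64(0.38687568884526335), [np.float64(0.07259534465421547), np.float64(0.09842304788503521)])
both [0.5445 0.1505 1.4615]
y-0.4 z0.02 minx 0.705; y-0.4 z0.1 minx 0.835; y-0.4 z0.2 minx 0.968; y-0.3 z0.02 minx 0.442; y-0.3 z0.1 minx 0.817; y-0.3 z0.2 minx 0.967; y-0.2 z0.02 minx 0.759; y-0.2 z0.1 minx 0.754; y-0.2 z0.2 minx 0.744; y-0.2 z0.3 minx 0.735; y-0.2 z0.4 minx 0.734; y-0.1 z0.02 minx 0.399; y-0.1 z0.1 minx 0.773; y-0.1 z0.2 minx 0.250; y-0.1 z0.3 minx 0.250; y-0.1 z0.4 minx 0.250; y-0.0 z0.02 minx 0.516; y-0.0 z0.1 minx 0.251; y-0.0 z0.2 minx 0.250; y-0.0 z0.3 minx 0.250; y-0.0 z0.4 minx 0.250; y0.1 z0.02 minx 0.345; y0.1 z0.1 minx 0.812; y0.1 z0.2 minx 0.804; y0.1 z0.3 minx 0.795; y0.1 z0.4 minx 0.785; y0.2 z0.02 minx 0.316; y0.2 z0.1 minx 0.610; y0.2 z0.2 minx 0.823; y0.2 z0.3 minx 0.811; y0.2 z0.4 minx 0.806; y0.3 z0.02 minx 0.254; y0.3 z0.1 minx 0.850; y0.3 z0.2 minx 0.842; y0.3 z0.3 minx 0.833; y0.3 z0.4 minx 0.826; y0.4 z0.02 minx 0.252; y0.4 z0.1 minx 0.982; y0.4 z0.2 minx 0.967; y0.4 z0.3 minx 0.992; 1.2
```

View pics/r1.png

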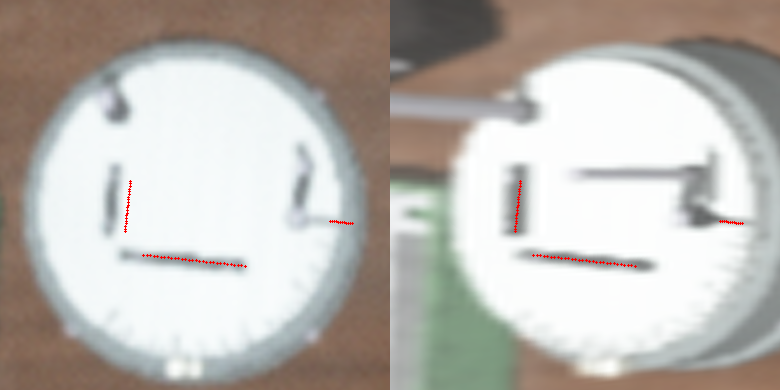

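Run:
```python
from meas import *
import pickle
np.set_printoptions(precision=4,suppress=True)
a,b=pickle.load(open("s0.pkl","rb"))
for n,s in(("top",a),("side",b)):
    def zmap(c,z,h):
        P=[atdepth(s,proj(s,[c[0]+i,c[1]+j,z])) for i in np.linspace(-h,h,15) for j in np.linspace(-h,h,15)]
        P=np.array(P);return np.median(P,0)
    print(n,"rotor",zmap([.545,.157],.045,.02),"desk near spec",zmap([.39,-.22],0,.02),"desk -y of table",zmap([.54,.0],0,.02),"desk",zmap([.62,-.03],0,.015),"slab top",zmap([.472,-.309],.03,.006),"desk far",zmap([.60,-.15],0,.02))
    for z in(.035,.04,.045,.05): print(z,[np.round(rotor(s,[.545,.157]),4)] if z==.045 else '')
```

```text
top rotor [0.545  0.1571 0.0442] desk near spec [ 0.39   -0.2207 -0.0029] desk -y of table [ 0.5401 -0.     -0.0015] desk [ 0.6203 -0.03   -0.0021] slab top [ 0.4721 -0.3097  0.0277] desk far [ 0.6004 -0.1504 -0.0024]
0.035 
0.04 
0.045 [array([0.5417, 0.1613, 0.1973, 0.206 ])]
0.05 
side rotor [0.5449 0.1567 0.0435] desk near spec [ 0.3896 -0.2183 -0.0014] desk -y of table [ 0.5399  0.004  -0.0025] desk [ 0.6203 -0.0261 -0.0027] slab top [ 0.472  -0.3091  0.0299] desk far [ 0.6001 -0.1492 -0.0008]
0.035 
0.04 
0.045 [array([0.5411, 0.1545, 0.2033, 0.2053])]
0.05
```

Run:
```python
from h import *
np.set_printoptions(precision=3,suppress=True)
def st(m):
    s=arm.get_state();print(m,round(s["time"],2),s["ee_pos"],s["ft_force"],round(s["opening"],3),s["grasp_force"])
R=down(.3865-np.pi/2);c=[.472,-.3095]
arm.goto([*c,.13],R);arm.grip(.62,60);st("above")
arm.servo_line([*c,.05],feed=.12);st("at")
arm.servo_line([*c,.036],feed=.04);st("low")
arm.grip(0.0,60);st("grip")
arm.servo_line([*c,.06],feed=.05);st("lift")
arm.servo_line([*c,.20],feed=.15);st("lift")
a=arm.snapshot("top");b=arm.snapshot("side");save(a,"t2")
cv2.imwrite("pics/s2.png",cv2.resize(b["pixels"][170:370,120:320,::-1],(600,600)))
```

```text
above 3.26 [ 0.472 -0.31   0.13 ] [ 0.561 -0.431  0.317] 0.621 0.0
at 4.08 [ 0.472 -0.31   0.051] [ 0.904 -0.329 -0.069] 0.622 0.0
low 4.58 [ 0.472 -0.309  0.036] [-0.254  0.433 -0.251] 0.619 0.0
grip 4.87 [ 0.472 -0.31   0.036] [ 0.406 -0.152  2.857] 0.405 61.24812126159668
lift 5.5 [ 0.472 -0.31   0.06 ] [-0.048 -0.245 -1.991] 0.409 60.68134903907776
lift 6.58 [ 0.471 -0.309  0.199] [ 0.347  0.239 -0.668] 0.407 60.68552613258362
```

View pics/s2.png

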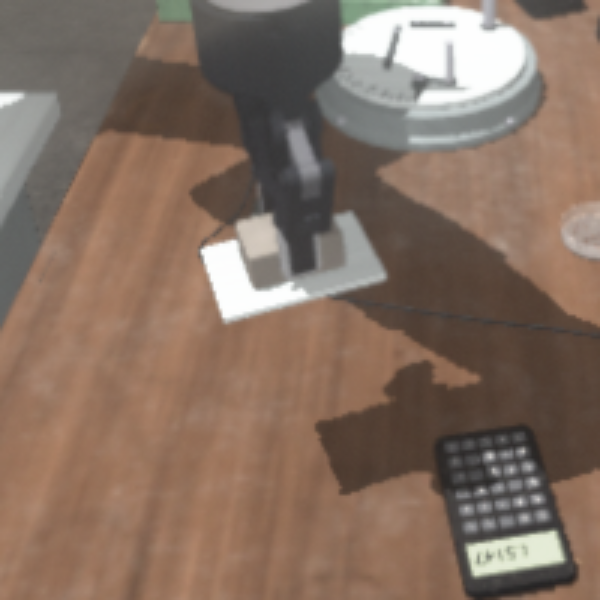

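```bash
cat >> h.py <<'E'
C0=np.array([.545,.160]);TH=1.465
def sv(x,y,th=TH): return np.array([np.cos(th)*x-np.sin(th)*y,np.sin(th)*x+np.cos(th)*y])
def force(n=4):
    f=[]
    for _ in range(n): arm.sleep(.015);f.append(arm.get_state()["ft_force"])
    return np.mean(f,0)
def st(m):
    s=arm.get_state();print(m,round(s["time"],2),np.round(s["ee_pos"],4),np.round(s["ft_force"],2),round(s["opening"],3),round(s["grasp_force"],1))
def probe(d,lim,maxd,step=.001,feed=.03):
    """step along unit d until resisting force > lim (above start)"""
    d=np.asarray(d,float);p0=np.array(arm.get_state()["ee_pos"]);f0=force(6);k=0;F=0
    while k*step<maxd:
        k+=1;arm.servo_line(p0+d*step*k,feed=feed);F=-(force(3)-f0)@d
        if F>lim: break
    st(f"probe stop d={k*step*1000:.1f}mm F={F:.1f}");return p0+d*step*k,F
E
python3 - <<'E'
from h import *
R=down(TH-np.pi/2*1)
p=C0+sv(-.010,-.007)
arm.goto([*p,.20],R);st("above")
arm.servo_line([*p,.10],feed=.12)
arm.servo_line([*p,.086],feed=.06);st("near")
q,F=probe([0,0,-1],3,.012)
a=arm.snapshot("top");b=arm.snapshot("side")
f=lambda i,x,y,w,h,k:cv2.resize(i["pixels"][y:y+h,x:x+w,::-1],(w*k,h*k),interpolation=cv2.INTER_CUBIC)
cv2.imwrite("pics/p1.png",np.hstack([f(a,180,160,80,90,5),f(b,205,130,80,90,5)]))
E
```

```text
above 8.38 [0.5512 0.1483 0.2   ] [ 0.7  -1.05 -1.94] 0.405 60.7
near 9.75 [0.5504 0.1493 0.0855] [ 0.34  0.42 -2.24] 0.403 60.7
probe stop d=5.0mm F=7.1 11.35 [0.5505 0.1493 0.0815] [-2.91 -0.78  4.73] 0.407 61.6
```

View pics/p1.png

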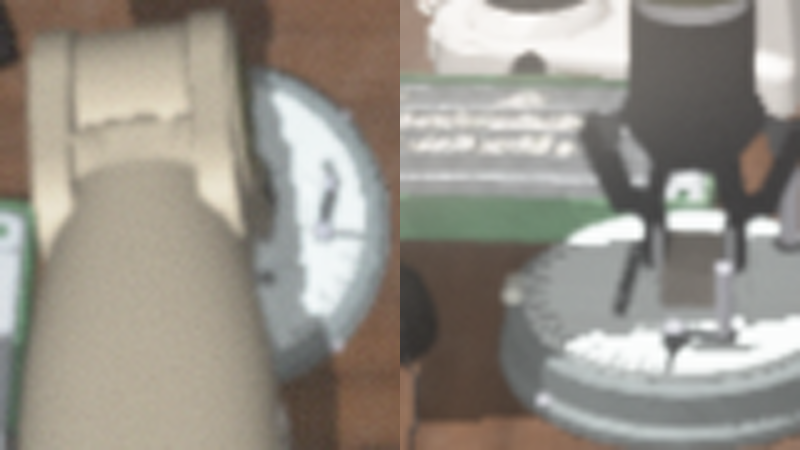

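Run:
```python
from h import *
p=np.array(arm.get_state()["ee_pos"]);p[2]=.0817
arm.servo_line(p,feed=.03);st("up");print(force())
y=np.append(sv(0,1),0);x=np.append(sv(1,0),0)
q,F=probe(y,5,.016)
q2,F2=probe(x,5,.024)
q3,F3=probe(y,4,.004,.0005)
p=np.array(arm.get_state()["ee_pos"]);d=p[:2]-C0
print("TCP in seat est",d@x[:2],d@y[:2],force())
```

```text
up 11.7 [0.5505 0.1493 0.0816] [-0.1   0.12 -1.66] 0.406 60.8
[-0.02317833 -0.03057434 -0.6441051 ]
probe stop d=8.0mm F=5.5 14.27 [0.5438 0.15   0.0819] [ 5.6  -0.42 -3.46] 0.404 60.5
probe stop d=12.0mm F=7.0 17.97 [0.545  0.1604 0.0819] [ 3.75 -7.83  0.11] 0.41 61.0
probe stop d=2.0mm F=4.1 19.27 [0.5447 0.1603 0.0822] [ 8.21 -4.33 -4.26] 0.405 60.4
TCP in seat est 0.00029062172714928303 0.00032642557292834895 [ 7.90036463 -3.56421696 -4.52738881]
```

Run:
```python
from h import *
arm.grip(.52);st("open")
y=np.append(sv(0,1),0);x=np.append(sv(1,0),0)
p=np.array(arm.get_state()["ee_pos"])
q,F=probe(y,4,.008)
arm.servo_line(p,feed=.05);arm.sleep(.1);st("back")
arm.servo_line(p+[0,0,.07],feed=.15)
z=np.array([*(C0+sv(-.13,-.10)),.16]); 
arm.servo_line(z,feed=.25);st("aside")
a=arm.snapshot("top");b=arm.snapshot("side")
f=lambda i,x,y,w,h,k:cv2.resize(i["pixels"][y:y+h,x:x+w,::-1],(w*k,h*k),interpolation=cv2.INTER_CUBIC)
cv2.imwrite("pics/p2.png",np.hstack([f(a,180,160,80,90,5),f(b,215,150,80,90,5)]))
```

```text
open 19.59 [0.5415 0.161  0.0815] [ 0.47  0.6  -0.06] 0.518 0.0
probe stop d=2.0mm F=4.5 20.29 [0.5405 0.1612 0.082 ] [ 5.07  0.04 -0.07] 0.522 2.4
back 20.64 [0.5407 0.1609 0.0812] [0.36 0.09 0.55] 0.525 0.3
aside 22.07 [0.6296 0.0208 0.159 ] [ 0.24  0.22 -0.3 ] 0.52 0.0
```

View pics/p2.png

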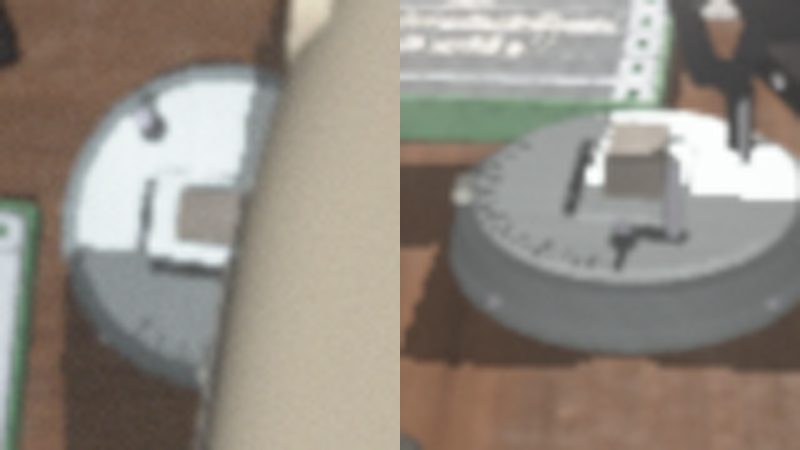

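Run:
```python
from h import *
arm.grip(0.0)
R=down(TH-np.pi/2)
y=np.append(sv(0,1),0);x=np.append(sv(1,0),0)
w=lambda a,b,z:np.array([*(C0+sv(a/1000,b/1000)),z])
arm.servo_line(w(-50,0,.15),R,feed=.3)
arm.servo_line(w(-50,0,.09),feed=.15);st("down")
q,F=probe(x,3.5,.018,.0015)
d=np.array(arm.get_state()["ee_pos"])[:2]-C0;print("seat",d@x[:2],d@y[:2])
arm.servo_line(w(-50,0,.09),feed=.1);arm.servo_line(w(-50,0,.15),feed=.2);
arm.servo_line(w(-104,-32,.15),feed=.3);arm.servo_line(w(-104,-32,.112),feed=.15);st("A")
for q in[(-85,-33),(-66,-36),(-56,-34),(-47,-32)]:
    arm.servo_line(w(*q,.112),feed=.08);st(str(q))
```

```text
down 23.79 [0.5404 0.1097 0.0901] [-0.89 -0.32 -0.17] -0.0 0.0
probe stop d=12.0mm F=4.4 26.29 [0.5416 0.1209 0.0901] [-1.01 -4.92  0.88] 0.005 2.2
seat -0.0391950030600819 -0.0007461848452187268
A 27.77 [0.5645 0.0541 0.1112] [ 0.86 -0.63  0.77] -0.0 0.0
(-85, -33) 28.16 [0.5692 0.0729 0.1126] [-0.01 -0.33  0.35] 0.001 0.0
(-66, -36) 28.55 [0.574  0.0912 0.1119] [-0.02 -0.44  0.76] -0.004 0.0
(-56, -34) 28.82 [0.5728 0.1013 0.112 ] [ 0.52 -0.97 -0.5 ] -0.003 0.0
(-47, -32) 29.09 [0.5718 0.1105 0.1121] [0.73 0.01 0.33] -0.0 0.1
```

Run:
```python
from h import *
y=np.append(sv(0,1),0);x=np.append(sv(1,0),0)
q,F=probe(y,2.5,.026,.001)
d=np.array(arm.get_state()["ee_pos"])[:2]-C0;print("seat",d@x[:2],d@y[:2])
b=arm.snapshot("side")
cv2.imwrite("pics/p3.png",cv2.resize(b["pixels"][130:240,215:315,::-1],(500,550),interpolation=cv2.INTER_CUBIC))
```

```text
probe stop d=15.0mm F=3.7 33.69 [0.5576 0.112  0.1123] [ 2.74  0.21 -2.34] -0.001 2.1
seat -0.046419524707221625 -0.01764925883881896
```

View pics/p3.png

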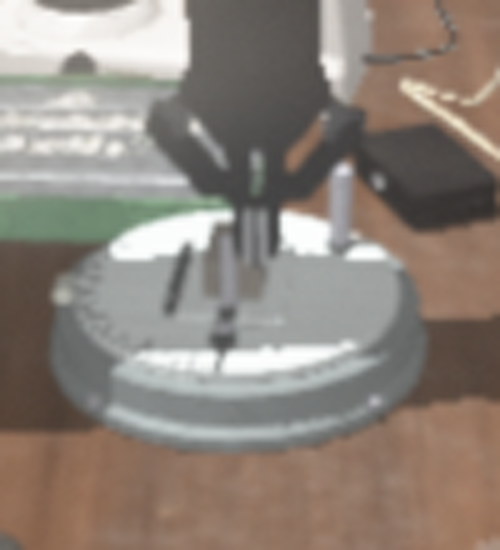

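Run:
```python
from h import *
y=np.append(sv(0,1),0)
p=np.array(arm.get_state()["ee_pos"])
arm.servo_line(p-.012*y,feed=.1);p=np.array(arm.get_state()["ee_pos"])
arm.servo_line(p+[0,0,.06],feed=.2)
PH=lambda th:th-np.arctan2(60,55)
def pose(th,z,r=.0814): 
    f=PH(th);return np.array([C0[0]+r*np.cos(f),C0[1]+r*np.sin(f),z]),down(f-np.pi/2)
P,R=pose(TH,.17)
arm.goto(P,R);arm.grip(.42,20);st("above post")
arm.servo_line([*P[:2],.092],feed=.12);st("down")
arm.grip(0.0,20);st("gripped")
def th():
    d=np.array(arm.get_state()["ee_pos"])[:2]-C0;return np.arctan2(d[1],d[0])+np.arctan2(60,55),np.hypot(*d)
print(th())
for t in np.linspace(TH,.70,9)[1:]:
    P,R=pose(t,.092);arm.servo_line(P,R,feed=.05);
    print(round(t,3),np.round(th(),4),np.round(arm.get_state()["ft_force"],1))
st("end")
```

```text
above post 35.83 [0.6105 0.2081 0.1702] [-0.42 -0.23  0.46] 0.417 0.0
down 36.63 [0.6109 0.2085 0.0926] [ 0.71 -0.06  1.1 ] 0.42 0.0
gripped 36.95 [0.6113 0.2086 0.0933] [0.6  1.11 4.71] 0.152 20.7
(np.float64(1.4619659307172892), np.float64(0.08217788183173598))
1.369 [1.3624 0.0822] [0.3 0.1 4.8]
1.274 [1.2664 0.0822] [ 0.1 -1.4  4. ]
1.178 [1.1716 0.0822] [ 0.3 -0.7  4.4]
1.082 [1.0763 0.0822] [-0.1 -0.4  5.3]
0.987 [0.9813 0.0822] [ 0.3 -1.4  5.6]Traceback (most recent call last):
  File "<stdin>", line 17, in <module>
host.Unreachable: the arm cannot follow that straight line within its joint ranges
```

Run:
```python
from h import *
print(arm.get_state()["joint_positions"])
A=np.arctan2(60,55)
def th():
    d=np.array(arm.get_state()["ee_pos"])[:2]-C0;return np.arctan2(d[1],d[0])+A,np.hypot(*d)
for t in (.91,.84,.77,.70):
    arm.servo_line([C0[0]+.0822*np.cos(t-A),C0[1]+.0822*np.sin(t-A),.092],feed=.05)
    print(round(t,3),np.round(th(),4),np.round(arm.get_state()["ft_force"],1))
st("end")
a=arm.snapshot("top");b=arm.snapshot("side")
for s in(a,b):
    for n in("zero_bar","post_top"):
        for r in arm.landmark_of(s,n)[:2]:
            X=atz(s,r["at"],.045 if n=="zero_bar" else .1);d=X[:2]-C0
            print(n,r,X,(np.arctan2(d[1],d[0])+(A if n=="post_top" else np.pi)+np.pi)%(2*np.pi)-np.pi,np.hypot(*d))
cv2.imwrite("pics/p4.png",np.hstack([cv2.resize(i["pixels"][y:y+100,x:x+90,::-1],(396,440),interpolation=cv2.INTER_CUBIC) for i,x,y in((a,180,160),(b,215,140))]))
```

```text
[ 1.45540823e-01  5.40048762e-01 -1.61162319e-02  1.01234378e+00
 -5.80157477e-04  3.12898691e+00]
0.91 [0.9136 0.0827] [-0.9  0.9  5.4]
0.84 [0.8461 0.0832] [0.5 2.7 6.4]
0.77 [0.7766 0.0836] [2.3 1.4 5.4]
0.7 [0.7061 0.084 ] [4.7 2.9 5.2]
end 39.57 [0.6284 0.1497 0.0933] [4.71 2.88 5.19] 0.155 21.0
zero_bar {'at': [239.3, 222.7], 'conf': 0.88} [0.47926816 0.10677757 0.045     ] 0.6806217369684817 0.08457719451638052
post_top {'at': [225.8, 204.5], 'conf': 0.58} [0.53731737 0.14902946 0.1       ] -1.352871661157632 0.013393117218653196
post_top {'at': [223.6, 176.6], 'conf': 0.57} [0.6320877  0.15783499 0.1       ] 0.8039940776165464 0.08711460555055314
zero_bar {'at': [242.7, 198.4], 'conf': 0.82} [0.48875514 0.08789055 0.045     ] 0.908374459198237 0.09145084183960137
zero_bar {'at': [269.2, 179.3], 'conf': 0.53} [0.56687559 0.20367564 0.045     ] -2.0351356096002746 0.048847750818560284
post_top {'at': [289.9, 172.6], 'conf': 0.83} [0.62773861 0.14198711 0.1       ] 0.6144856408502379 0.08467668684628263
post_top {'at': [260.4, 199.2], 'conf': 0.64} [ 0.54233396 -0.00720424  0.1       ] -0.7578907061579594 0.16722548879063467
```

View pics/p4.png

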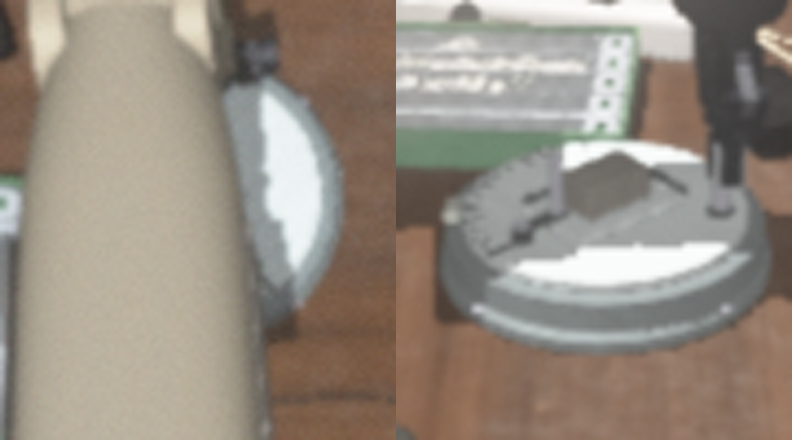

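Run:
```python
from meas import *
from h import st
import pickle
arm.grip(.42);st("open")
p=np.array(arm.get_state()["ee_pos"]);arm.servo_line([*p[:2],.18],feed=.15)
arm.goto([.35,-.4,.25],down(-1.2));st("away")
a=arm.snapshot("top");b=arm.snapshot("side");pickle.dump((a,b),open("s1.pkl","wb"))
C0=np.array([.545,.160]);A=np.arctan2(60,55)
for s in(a,b):
    for n,z,o in(("zero_bar",.045,np.pi),("post_top",.1,A),("clip_pivot",.045,np.pi)):
        for r in arm.landmark_of(s,n)[:1]:
            X=atz(s,r["at"],z);d=X[:2]-C0
            print(n,r,X.round(4),(np.arctan2(d[1],d[0])+o+np.pi)%(2*np.pi)-np.pi,np.hypot(*d))
p,f=fit([a],[*C0,.7]);print("fit top",p,f)
out=[]
for s in(a,b):
    im=np.ascontiguousarray(rect(s,C0,.047,.13,1500)[:,:,::-1])
    for d in np.radians([0,10,40]):   # fitted scale lines: mark outside rim
        w=np.pi+p[2]-d;q=p[:2]+.112*np.array([np.cos(w),np.sin(w)])
        cv2.circle(im,(int((C0[1]+.13-q[1])*1500),int((C0[0]+.13-q[0])*1500)),2,(0,0,255),-1)
    out.append(im)
cv2.imwrite("pics/p5.png",np.hstack(out))
```

```text
open 40.22 [0.6255 0.1491 0.091 ] [ 0.42 -0.49  0.15] 0.418 0.0
away 43.16 [ 0.3505 -0.3996  0.2499] [-0.13  0.51 -0.91] 0.421 0.0
zero_bar {'at': [240.7, 221.8], 'conf': 0.83} [0.4824 0.1019 0.045 ] 0.7477602859238601 0.08537444422161938
post_top {'at': [223.1, 178.3], 'conf': 0.58} [0.6263 0.1594 0.1   ] 0.8219957816952532 0.08126520978489755
clip_pivot {'at': [237.9, 223.1], 'conf': 0.82} [0.4779 0.1116 0.045 ] 0.624395885336539 0.08274665619788872
zero_bar {'at': [239.2, 195.7], 'conf': 0.82} [0.4776 0.1034 0.045 ] 0.6986572166678355 0.08807133593425717
post_top {'at': [291.3, 172.9], 'conf': 0.56} [0.6317 0.14   0.1   ] 0.6019759962006308 0.08903085392284309
clip_pivot {'at': [246.4, 195.3], 'conf': 0.94} [0.4987 0.1053 0.045 ] 0.868459881192944 0.07164625954923182
fit top [0.5448365  0.16148648 0.69290225] 156.29763793945312
```

View pics/p5.png

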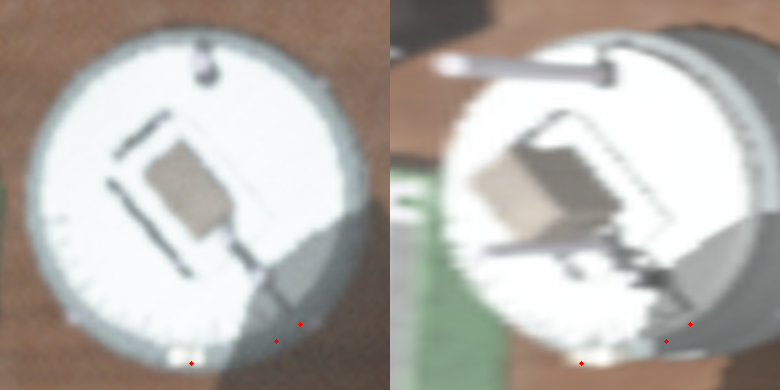

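Run:
```python
from meas import *
import pickle
c=np.array([.5449,.1615])
for k in(0,1):
  for s,n in zip(pickle.load(open(f"s{k}.pkl","rb")),("top","side")):
    for z in(.04,.047):
        im=rect(s,c,z,.13).astype(np.float32).min(2)
        # polar scan: profile over angle at radii 104-112 mm
        al=np.radians(np.arange(-14,14.01,.25));r=np.arange(.105,.1125,.0005)
        A,Rr=np.meshgrid(np.pi-al,r);X=c[0]+Rr*np.cos(A);Y=c[1]+Rr*np.sin(A)
        v=cv2.remap(im,((c[1]+.13-Y)*2000).astype(np.float32),((c[0]+.13-X)*2000).astype(np.float32),1).mean(0)
        w=np.clip(v-np.percentile(v,40)-15,0,None)
        print(k,n,z,"index dir offset deg (toward +y)",round(np.degrees((w*al).sum()/w.sum()),2),v[::4].astype(int))
for k,t0 in((0,1.47),(1,.69)):
    a,_=pickle.load(open(f"s{k}.pkl","rb"));print(k,fit([a],[*c,t0]))
a,b=pickle.load(open("s1.pkl","rb"))
f=lambda s,z:cv2.resize(rect(s,c,z,.13,3000)[500:,150:650,::-1],None,fx=1.5,fy=1.5)[:420,:]
g=rect(a,c,.045,.13,4000)[700:1000,280:680,::-1];g2=rect(b,c,.045,.13,4000)[700:1000,280:680,::-1]
cv2.imwrite("pics/p6.png",np.hstack([g,g2]))
```

```text
0 top 0.04 index dir offset deg (toward +y) 3.08 [158 161 161 162 162 163 164 164 166 168 185 210 229 231 226 217 216 222
 233 241 244 238 226 201 178 162 160 160 163]
0 top 0.047 index dir offset deg (toward +y) 2.64 [160 162 162 163 163 164 165 165 167 172 195 220 231 231 223 216 218 227
 237 244 243 234 216 190 169 160 159 161 165]
0 side 0.04 index dir offset deg (toward +y) 2.27 [180 177 175 174 172 172 174 176 180 187 202 219 233 244 246 243 238 234
 231 226 223 223 221 211 200 188 174 160 153]
0 side 0.047 index dir offset deg (toward +y) -4.95 [177 179 183 194 210 226 238 244 242 237 231 227 222 215 212 210 202 189
 176 161 143 131 122 113 108 108 108 106 106]
1 top 0.04 index dir offset deg (toward +y) 3.05 [127 138 149 158 162 167 168 167 168 173 192 214 232 235 229 221 221 227
 235 243 245 240 230 206 183 168 166 166 167]
1 top 0.047 index dir offset deg (toward +y) 2.62 [132 143 155 161 165 168 169 167 170 178 200 223 235 234 226 220 223 231
 239 245 244 237 220 196 174 166 166 166 167]
1 side 0.04 index dir offset deg (toward +y) 2.18 [188 186 183 181 180 180 181 184 188 196 210 225 238 248 251 247 243 240
 236 232 228 228 226 217 207 197 184 173 167]
1 side 0.047 index dir offset deg (toward +y) -4.92 [184 187 192 203 217 232 242 248 247 242 236 233 228 222 219 218 210 196
 183 168 149 136 126 117 111 111 112 110 109]
0 (array([0.54496897, 0.16142894, 1.47098375]), np.float64(167.40855407714844))
1 (array([0.54483255, 0.16148511, 0.69281973]), np.float64(156.30593872070312))
```

View pics/p6.png

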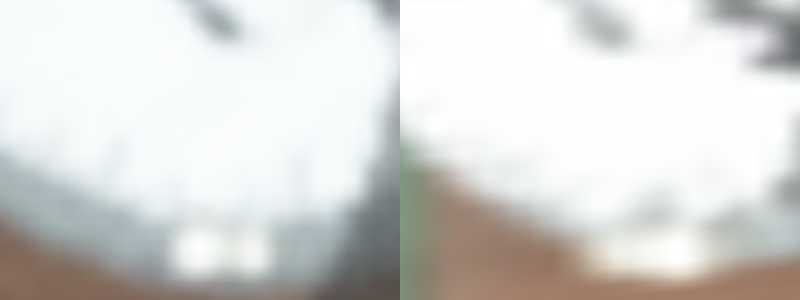

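Run:
```python
from meas import *
from h import st
import pickle
C=np.array([.545,.1608]);A=np.arctan2(60,55)
P=lambda t,z,r=.0814:[C[0]+r*np.cos(t-A),C[1]+r*np.sin(t-A),z]
R=down(.693-A+np.pi/2)
def th():
    d=np.array(arm.get_state()["ee_pos"])[:2]-C;return np.arctan2(d[1],d[0])+A
arm.goto(P(.693,.18),R);st("above");arm.grip(.42,20)
arm.servo_line(P(.693,.092),feed=.12);arm.grip(0.0,20);arm.sleep(.1);t=th();st("grip");print(t)
arm.servo_line(P(t-.021,.092),feed=.03);arm.sleep(.2);t2=th();print(t2)
if t2-t>-.017: arm.servo_line(P(t-.021-(t2-t+.021),.092),feed=.03);arm.sleep(.2);print(th())
arm.grip(.42);p=np.array(arm.get_state()["ee_pos"]);arm.servo_line([*p[:2],.18],feed=.15)
arm.goto([.35,-.4,.25],down(-1.2));st("away")
a=arm.snapshot("top");b=arm.snapshot("side");pickle.dump((a,b),open("s2.pkl","wb"))
print(fit([a],[.545,.1615,.67]))
cv2.imwrite("pics/p7.png",np.hstack([rect(s,[.545,.161],.047,.13,1500)[:,:,::-1] for s in(a,b)]))
```

```text
above 45.77 [0.6259 0.1488 0.1802] [-0.61  0.3   0.04] 0.42 0.0
grip 47.29 [0.6265 0.1498 0.0932] [ 0.35 -0.58  4.95] 0.16 21.0
0.694149643813047
0.6827410789984281
0.6780094291630554
away 51.48 [ 0.3505 -0.3996  0.2498] [-0.5  -0.03 -0.21] 0.418 0.0
(array([0.5447415 , 0.16152507, 0.68816404]), np.float64(155.4278106689453))
```

View pics/p7.png

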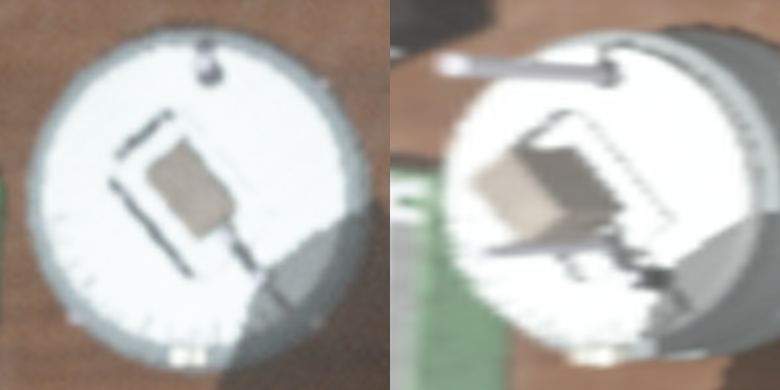

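```bash
python3 -c "
from cell import arm
print(arm.sign_off())"
```

```text
the job is handed in; nothing more can be done
None
```

The job is handed in: the specimen sits home in the corner by force contact on both rails, the clip is at its stop, and the scale should read about 40–41° (estimated 39–42°). The index line was too coarse in the pictures to pin the reading closer. The arm is clear, the dish, loose rock and case were not touched, and sign-off gave no verdict.

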